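Lock the feeder gate

TASK

Stand the bench feeder's gate lever straight up, then use the mallet to knock the feeder's sloping sprung locking pin fully home, so that its cap sits all but flush in the sleeve around it: strike it briskly, once or more, rather than pushing it slowly, and never touch the pin with the fingers. Finally stand the mallet back on its head on the black mat, the way it stood, with the lever still upright, and do not disturb the other things on the bench.

Things in the scene. Friction and masses are not known exactly. Their poses are not given: they have to be found in the camera images.
- feeder: bench powder feeder, fixed: grey base plate 200 (x) x 240 (y) x 12 mm; origin: centre of its underside. White box and steel trough along the far side (x over 37 mm), 86 mm high. Gate lever at y = +75 mm between white cheeks (50 x 33 mm, 85 mm high); at x = -10, y = -70 mm the top of a dark round boss (42 mm across), leaning 35 degrees towards -y (off the lever), carries the locking pin
- gate_lever (a joint): angle of the gate lever about its pivot (rad): 0 = straight up, negative = leaning towards the feeder's -x side (towards the robot), positive = towards +x; range -0.95 to 0.95. It starts leaning to -x by 0.35 to 0.85. A stiff hinge (about 0.14 N m of friction): it stays where it is left
- lever_grip (a point): middle of the lever's black grip, a rod 22 mm in diameter and 45 mm long along the lever; 87.5 mm from the pivot. Its z axis points along the lever away from the pivot, its y axis along the hinge
- lever_pivot (a point): point on the lever's hinge axis, 60 mm above the bench, at x = 0, y = +75 mm of the feeder; y axis = hinge axis (the feeder's y); it turns with the lever
- lock_pin (a joint): how far the locking pin is down along its axis (m): 0 = fully up, 0.015 = cap fully home in its sleeve. Moving down it resists with about 8 N of friction plus 300 N/m of spring (12.5 N at the end), and friction keeps it wherever it is left
- pin_cap (a point): centre of the top of the pin's steel cap (22 mm across, 7 mm thick, on a 10 mm stem). z axis: out along the pin, up and leaning 35 degrees from vertical towards the feeder's -y; strike along -z. The cap sinks into a round sleeve, 42 mm across outside, 27 mm inside, on top of the boss: cap top 16.5 mm above the sleeve's rim when up, 1.5 mm when home, so strike square
- mat: black rubber mat, 200 (x) by 220 (y) by 4 mm, fixed to the bench; origin at the centre of its underside
- mallet: soft-faced mallet, 0.36 to 0.5 kg, standing on its head on the mat. Head 60 mm tall: round white faces 38 mm across at both ends, between them (14 to 46 mm up) a flat-sided block 36 (x) x 40 (y) mm. Origin at the centre of the face it stands on, z up. Handle 22 x 22 mm runs level along -x to 150 mm from the head's axis, its middle 30 mm up. Grip the head's y sides, or the handle close to the head
- mallet_head (a point): centre of the mallet's head, 30 mm above the origin; axes as the mallet's
- mallet_face (a point): centre of the mallet's lower striking face; axes as the mallet's
- spatula: bystander: steel spatula, 155 mm long along x, 24 mm wide, 6 mm thick, lying on the mat beside the mallet; origin on its underside
- jar_a: bystander: white screw-top jar, 60 mm in diameter, 75 mm tall, between the feeder and the mat
- jar_b: bystander: amber bottle, 44 mm in diameter, 85 mm tall
- tape: bystander: paper ring, 70 mm across, 20 mm tall, lying flat
- weight: bystander: brass calibration weight, 24 mm across, 32 mm tall, standing on the feeder's base plate in front of the lever and pin
Mind the look-alikes: they are no part of the job. There is more than one size of the mallet; the one meant has the size given above.

How it is judged (in metres and radians):
On the way, in this order (a step that is already met when the one before it is completed fails the run):
1. the gate lever stands upright, within 0.1 rad, with the pin still up (value of joint gate_lever between -0.1 and 0.1 rad and value of joint lock_pin below 0.005 m), for 0.2 s.
2. the mallet strikes the pin: it drives the cap down at more than 0.05 m/s (velocity of joint lock_pin above 0.05 m/s and contact force between mallet and lock_pin above 1 N).
At the end, for the whole second after the job is handed in: the pin is home (down at least 13.5 of its 15 mm), the lever is within 0.1 rad of upright, and the mallet stands on its head, still and released, tilted less than 0.12 rad, with the centre of its head on the mat and at least 10 mm inside its edges (value of joint lock_pin above 0.0135 m and value of joint gate_lever between -0.1 and 0.1 rad and angle between mallet's own z axis and vertical below 0.12 rad and z of mallet in the frame of mat between 0.001 and 0.01 m and x of mallet in the frame of mat between -0.09 and 0.09 m and y of mallet in the frame of mat between -0.1 and 0.1 m and linear speed of mallet below 0.02 m/s); the robot touches nothing.
It fails at once if the fingers touch the locking pin (contact force between the fingers and lock_pin above 0.5 N).
It fails at once if a bystander is shifted by more than 30 mm (distance of any of spatula, jar_a, jar_b, tape, weight from where it was at the start of the episode above 0.03 m).
It also fails if it takes over 64 s, if anything falls off the work surface, if the arm or the gripper's body presses on something with over 40 N, if the wrist force passes 120 N, or if a joint passes its speed limit or range.

ROBOT

A 6-joint arm with a two-finger parallel gripper is mounted at the origin on the work surface. World frame = base frame: x ahead of the robot, y to its left, z up, the work surface at z = 0. Lengths are in m, angles in degrees, forces in N, time in s.
With the tool pointing down it reaches from about 0.3 to 0.75 m from the base axis. Payload 8.5 kg.
Tool frame: the origin (TCP) lies midway between the tips of the shut fingers; the grasp point (between the pads) lies grasp_offset behind it (grasp_offset is the distance from the TCP to the grasp point, in m); z points along the fingers, y is the line along which they close (so a half turn about z gives the same grasp; the last joint's range is limited). The gripper opens to 85 mm and grips with 20 to 120 N. Pads are 22 mm wide; open, the fingers measure 114 mm over their backs; the gripper's body (76 mm by 85 mm) begins 54 mm behind the grasp point. The pads swing forward as they close: fully open they stand 13 mm farther back than shut.
Start: joints at [52.81, 21.807, 74.336, -0, 83.858, -12.336], TCP at [0.231, 0.499, 0.231] pointing down, gripper open.
Joint ranges: [-178.18, 178.18], [-50.72, 133.34], [12.68, 142.11], [-81.47, 261.47], [9.98, 163.14], [-165.26, 165.26]. Speed limits (degrees/s): [136.94, 136.94, 180, 180, 180, 180].

INTERFACE

Orientations are given as a 3x3 rotation matrix whose columns are the frame's x, y, z axes.
In Python, from rig import observe, get_image, camera_params, close_job, grasp_offset gives the robot as it stands.
- The arm moves only by the shell command python3 -m handwheel 'ROWS' [OPENING] [FORCE]. ROWS is JSON, a list of rows, each a list of 2 entries, a list of its own where there are three numbers: the shift along the tool's x, y, z as a fraction of full scale, then the turn, a rotation vector about the tool's x, y, z as a fraction of full scale. In form: [[[dx, dy, dz], [ax, ay, az]], ...]. A call has 1 to 10 rows; each row is the pose to reach, as a shift and turn from the pose commanded when the call began, along the tool's axes at that moment, turning the shorter way round; what a row does not reach only later rows make up. Full scale, the value 1, is 0.5 m for a shift and pi rad for a turn. A row lasts 1/10 s, in which the tool goes at most 50 mm and 8.59 degrees, less where a joint would pass 70% of its speed; a pose out of reach is approached as far as the arm can. A call with a number of a shift or a turn outside -1 to 1 is refused whole. A call with a gripper value outside its range is refused whole. OPENING is the opening, from 0 (shut) to 1 (fully open), set as the call begins (- or left out, the last holds). The fingers move at their own pace and stop on an object; FORCE is the grip in N (left out, the last holds). Time passes only in rows, so rows that repeat a pose let the fingers close. It gives the time, the measured TCP pose, the force, the opening and the grip force at its end, in the units of the state.
- observe(): the state, without advancing time (a new reading comes with each control period).
- get_image(name): name is "side" or "top"; returns (picture, depth): 400x640x3 uint8, red, green, blue; 400x640 float32, m along the optical axis (not along the pixel's ray), 0 where there is no reading.
- camera_params(name): a dict with "K" (3x3 intrinsics, pixels), "R" (3x3) and "t" (3): a world point X has camera coordinates R X + t. Camera axes: x right, y down, z forward; pixel columns grow to the right and rows downward; lengths in m; the calibration is good to about 2 mm. A picture is of the moment at which its call begins. camera_params takes no time and is no camera call.
- close_job(): hands the job in; it is judged then, once.
The state is a dict: "time_s": time; "q": joint angles; "qvel": joint speeds; "joint_efforts": joint torques, N m; "position": TCP position; "tool_rot": TCP orientation; "ft_force": force on the tool from outside, world axes, zero at the start; "wrist_torque": the same for the moment, N m; "grip_width": finger opening in m; "gripper_force": force on a finger pad.
Only numpy, scipy, OpenCV 4.12 (cv2) and the standard library are available. Lean on these libraries where they do the work, as an engineer would, in place of code of your own. Each camera call takes 0.05 s, during which the arm holds its last target. There are 200 camera calls.

## Working session

There is one attempt and no reset: what is moved stays moved. The work goes in short steps, Python scripts to look and compute and a shell command to move; the robot and the scene stay as the last step left them, time stands still between calls to the robot, and variables do not carry over. Pictures are saved under pics/ and viewed, at most 13 in all, crops included, and the job is handed in when it is done.

```bash
mkdir -p pics; ls; cat > h.py <<'E'
import numpy as np,cv2
from rig import *
def grab(n,tag):
    im,d=get_image(n); cv2.imwrite(f'pics/{tag}.png',cv2.cvtColor(im,cv2.COLOR_RGB2BGR)); np.savez(f'pics/{tag}.npz',im=im,d=d); return im,d
def ray(n,u,v):
    c=camera_params(n);R=np.array(c['R']);t=np.array(c['t']);K=np.array(c['K'])
    return -R.T@t, R.T@np.linalg.inv(K)@np.array([u,v,1.])
def onz(n,u,v,z):
    o,r=ray(n,u,v); return o+r*(z-o[2])/r[2]
def cloud(n,d):
    c=camera_params(n);R=np.array(c['R']);t=np.array(c['t']);K=np.array(c['K'])
    v,u=np.mgrid[:d.shape[0],:d.shape[1]]
    P=np.stack([u,v,np.ones_like(u)],-1)@np.linalg.inv(K).T*d[...,None]
    return (P-t)@R
def px(n,X):
    c=camera_params(n);p=np.array(c['K'])@(np.array(c['R'])@np.array(X)+np.array(c['t']));return p[:2]/p[2]
E
python3 - <<'E'
from h import *
np.set_printoptions(precision=4,suppress=True)
for n in('side','top'):
    im,d=grab(n,n+'0'); o,r=ray(n,320,200); print(n,o,r,(d>0).mean())
    print(camera_params(n)['K'])
print(observe(),grasp_offset)
E
```

```text
pics
side [ 0.4197 -0.6102  0.7953] [ 0.0938  0.6673 -0.7388] 0.9959296875
[[407.0427   0.     319.8482]
 [  0.     407.0427 201.3909]
 [  0.       0.       1.    ]]
top [ 0.3737 -0.0112  1.0108] [ 0.1282  0.0303 -0.9913] 0.99595703125
[[367.2356   0.     320.9386]
 [  0.     367.2356 200.5213]
 [  0.       0.       1.    ]]
{'time_s': 0.1, 'q': array([ 52.8082,  21.8369,  74.3804,   0.001 ,  83.8568, -12.3387]), 'qvel': array([ 0.1163,  0.0323, -0.2157,  0.0526, -0.0034, -0.0156]), 'joint_efforts': array([  0.0038, -44.9215, -23.1657,  -0.0002,   0.0036,  -0.0001]), 'position': array([0.231 , 0.4988, 0.2308]), 'tool_rot': array([[-0.9074,  0.4203, -0.0008],
       [ 0.4203,  0.9074, -0.001 ],
       [ 0.0003, -0.0013, -1.    ]]), 'ft_force': array([ 0.8669, -0.1802, -0.2284]), 'wrist_torque': array([0.0209, 0.0175, 0.0243]), 'gripper_force': 0.0, 'grip_width': 0.08543779911951489} 0.0187
```

View pics/top0.png

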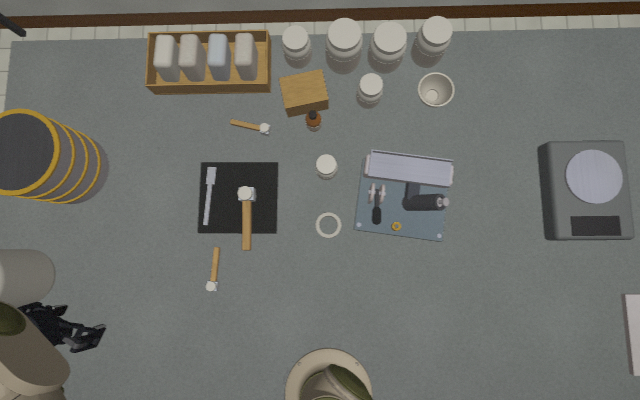

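View pics/side0.png

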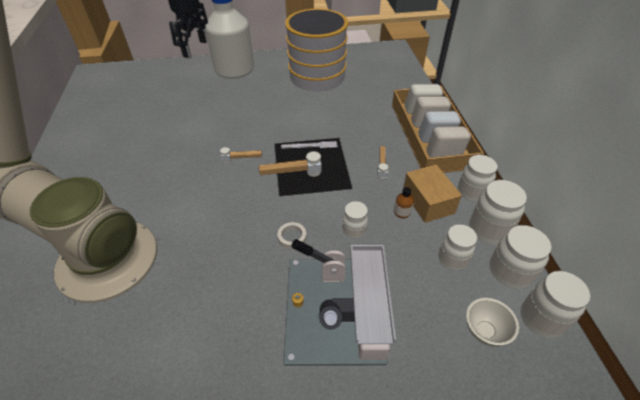

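The top view has the mat and mallet at about (240,197), the feeder at (402,195), the lever grip at (376,215) leaning toward the robot, and the pin at (445,202). The side view has the mallet head at (314,163), the lever grip at (302,247) and the pin cap at (331,317). I'll enlarge these regions.

```bash
python3 - <<'E'
import cv2,numpy as np
t=cv2.imread('pics/top0.png');s=cv2.imread('pics/side0.png')
def c(i,x,y,w,h,W=400,H=300): return cv2.resize(i[y:y+h,x:x+w],(W,H),interpolation=cv2.INTER_CUBIC)
o=np.vstack([np.hstack([c(t,350,145,112,84+16,448,400)[:300,:400],c(s,280,235,120,90,400,300)]),np.hstack([c(t,190,155,100,75),c(s,250,130,120,90)])])
# first: scale 4 at origin (350,145)
cv2.imwrite('pics/crop1.png',o)
E
```

```text
(no output)
```

View pics/crop1.png

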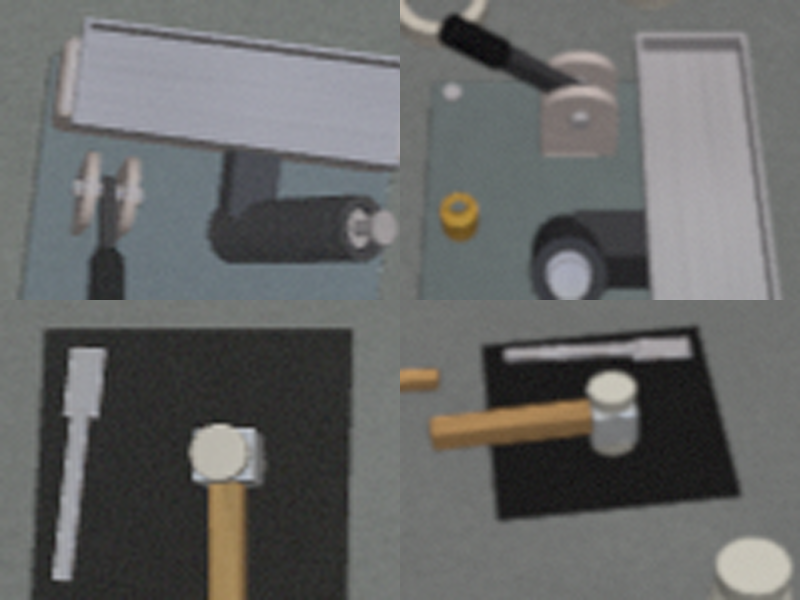

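```bash
cat > m.py <<'E'
from h import *
np.set_printoptions(precision=4,suppress=True)
def tri(a,b):
    (o1,r1),(o2,r2)=ray('top',*a),ray('side',*b)
    s=np.linalg.lstsq(np.stack([r1,-r2],1),o2-o1,rcond=None)[0]
    p,q=o1+s[0]*r1,o2+s[1]*r2; return (p+q)/2,np.linalg.norm(p-q)
print('cap',tri((445.5,201.8),(330.4,317.5)));print('head top',tri((244.5,193),(313.6,157.3)))
print('weight',tri((396,225),(297.7,297)))
C={n:cloud(n,np.load(f'pics/{n}0.npz')['d']) for n in('top','side')}
im={n:np.load(f'pics/{n}0.npz')['im'].astype(int) for n in C}
def box(m):
    p=m.astype(np.float32)[:,:2]; return cv2.minAreaRect(p*1000),len(p)
for n in C:
    P=C[n];I=im[n];ok=(abs(P[...,1]+.2)<.25)
    reg=(P[...,0]>.3)&(P[...,0]<.65)&(P[...,1]<-.02)&(P[...,1]>-.42)
    tr=reg&(P[...,2]>.078)&(P[...,2]<.092)&(I.min(-1)>120)&(P[...,0]>.40)
    print(n,'trough',box(P[tr]),np.percentile(P[tr][:,2],[10,90]))
    pl=reg&(abs(P[...,2]-.012)<.006)&(I[...,2]-I[...,0]>8)
    print('plate',box(P[pl]),np.median(P[pl][:,2]))
    mr=(P[...,0]>.2)&(P[...,0]<.6)&(P[...,1]>.05)&(P[...,1]<.4)
    mat=mr&(I.max(-1)<55)&(abs(P[...,2]-.004)<.01); print('mat',box(P[mat]),np.median(P[mat][:,2]))
    w=mr&(I.min(-1)>130)&(P[...,2]>.052)&(P[...,2]<.075);print('face',box(P[w]),P[w].mean(0))
    h=mr&(I[...,0]-I[...,2]>40)&(P[...,2]>.03)&(P[...,2]<.06);print('handle',box(P[h]),P[h].mean(0))
    l=reg&(I.max(-1)<60)&(P[...,2]>.03)&(P[...,1]>-.165);q=P[l]
    print('lever',len(q),q.mean(0),np.linalg.svd(q-q.mean(0))[2][0] if len(q)>3 and len(q)<5000 else 0,q.min(0),q.max(0))
    j=(P[...,2]>.03)&(P[...,0]>.3)&(P[...,0]<.56)&(P[...,1]>-.05)&(P[...,1]<.08); print('jars',P[j].min(0),P[j].max(0))
E
python3 m.py
```

```text
cap (array([ 0.4815, -0.286 ,  0.1264]), np.float64(0.0005328969244549876))
head top (array([0.5188, 0.2184, 0.0533]), np.float64(0.0018371500746258778))
weight (array([ 0.4313, -0.183 ,  0.029 ]), np.float64(0.001421786750691312))
top trough (((554.53125, -166.07618713378906), (296.12579345703125, 126.10062408447266), 81.96099853515625), 281) [0.0824 0.0883]
plate (((502.83642578125, -203.27719116210938), (239.08863830566406, 195.30401611328125), 81.61422729492188), 3223) 0.012788314931174756
mat (((508.2779541015625, 248.82809448242188), (217.73043823242188, 183.093017578125), 89.620361328125), 4033) 0.004682296893682598
face (((517.6131591796875, 217.0255126953125), (34.93415832519531, 37.54680252075195), 0.33343011140823364), 164) [0.5173 0.2158 0.0641]
handle (((388.09796142578125, 242.67364501953125), (82.00729370117188, 226.80894470214844), 59.84770202636719), 467) [0.4281 0.2199 0.0434]
lever 127 [ 0.4505 -0.1192  0.1291] [-0.815   0.0995  0.5709] [ 0.4308 -0.1302  0.0887] [ 0.4943 -0.1083  0.1438]
jars [ 0.3737 -0.0112  0.0338] [0.5599 0.0049 1.0108]
side trough (((547.389404296875, -211.75448608398438), (210.36477661132812, 124.29667663574219), 81.72760772705078), 426) [0.0818 0.087 ]
plate (((503.1546325683594, -206.8690185546875), (237.92971801757812, 195.44183349609375), 81.62417602539062), 3882) 0.011800097967708681
mat (((508.71832275390625, 244.97579956054688), (222.67420959472656, 184.1705780029297), 89.32624816894531), 2273) 0.0033848687543064564
face (((517.02001953125, 212.69400024414062), (34.43717575073242, 36.8499755859375), 10.086081504821777), 101) [0.5169 0.2127 0.063 ]
handle (((389.59857177734375, 234.02354431152344), (77.95386505126953, 220.382568359375), 62.838321685791016), 421) [0.4331 0.2083 0.0413]
lever 310 [ 0.4626 -0.1288  0.1135] [ 0.721  -0.0881 -0.6873] [ 0.4301 -0.1355  0.0749] [ 0.5072 -0.1124  0.142 ]
jars [ 0.5584 -0.0093  0.0306] [0.5599 0.0067 0.0414]
```

```bash
cat > g.py <<'E'
from h import *
from scipy.spatial.transform import Rotation as Ro
np.set_printoptions(precision=4,suppress=True)
F=np.array([.503,-.205,0]);a=np.radians(-8.4)
XF=np.array([np.cos(a),np.sin(a),0]);YF=np.array([-np.sin(a),np.cos(a),0]);Z=np.array([0,0,1.])
PIV=F+.075*YF+.06*Z; PZ=np.cos(np.radians(35))*Z-np.sin(np.radians(35))*YF
TL=np.stack([-XF,YF,-Z],1)
def lever(th,up=0): return PIV+.0875*(np.sin(th)*XF+np.cos(th)*Z)-grasp_offset*Z+up*Z
def mv(p,R=None,s=None):
    s=s or observe();R0=s['tool_rot'];R=R0 if R is None else R
    w=Ro.from_matrix(R0.T@R).as_rotvec()
    print('shift',(R0.T@(np.array(p)-s['position'])/.5).round(4).tolist(),'turn',(w/np.pi).round(4).tolist())
E
python3 - <<'E'
from g import *
for n in('top','side'):
    z=np.load(f'pics/{n}0.npz');P=cloud(n,z['d']);I=z['im'].astype(int)
    h=(I[...,0]-I[...,2]>40)&(P[...,2]>.03)&(P[...,2]<.06)&(P[...,0]>.35)&(P[...,0]<.5)&(abs(P[...,1]-.22)<.05)
    q=P[h];print(n,'handle',np.polyfit(q[:,0],q[:,1],1),q.mean(0),len(q),q.min(0),q.max(0))
    l=(I.max(-1)<60)&(P[...,2]>.03)&(abs(P[...,1]+.125)<.03)&(P[...,0]<.53)&(P[...,0]>.4);q=P[l]
    s=(q-PIV)@XF;zz=q[:,2]-.06;print('lever ang',np.percentile(np.arctan2(s,zz),[10,50,90]),'y off',np.median((q-PIV)@YF),'r',np.hypot(s,zz).max())
    Q=P-F;b=(I.min(-1)>110)&(np.linalg.norm(P-[.4815,-.286,.126],axis=-1)<.02);print('cap',P[b].mean(0),b.sum())
    c=(I.min(-1)>110)&(P[...,2]>.06)&(P[...,2]<.095)&(abs(Q@XF)<.035)&(abs(Q@YF-.075)<.03);print('cheeks F xy',(Q[c]@XF).mean(),(Q[c]@YF).mean(),c.sum())
print('cap pred',F-.01*XF-.07*YF,PZ)
mv(lever(-.83,.1),TL);mv(lever(-.83,.0),TL)
E
```

```text
top handle [0.0189 0.2064] [0.4338 0.2146 0.0442] 439 [0.3705 0.2045 0.0324] [0.4984 0.227  0.0502]
lever ang [-0.8212 -0.7353 -0.6895] y off 0.002763361237881576 r 0.11230042864876266
cap [ 0.4826 -0.282   0.1273] 58
cheeks F xy -0.000598711075556328 0.07860911695450949 125
side handle [0.0133 0.2021] [0.4336 0.2079 0.0413] 419 [0.3692 0.1985 0.03  ] [0.4985 0.2237 0.0484]
lever ang [-0.8464 -0.7534 -0.6667] y off -0.005640577379092304 r 0.11141918233277825
cap [ 0.4808 -0.2869  0.1267] 133
cheeks F xy 0.00215847957310951 0.07033748455330611 235
cap pred [ 0.4829 -0.2728  0.    ] [-0.0838 -0.5674  0.8192]
shift [-0.9189, -0.9413, 0.0618] turn [-0.0004, -0.0002, -0.0914]
shift [-0.919, -0.9411, 0.2618] turn [-0.0004, -0.0002, -0.0914]
```

```bash
python3 -m handwheel '[[[-0.919,-0.941,0.06],[0,0,-0.0914]],[[-0.919,-0.941,0.06],[0,0,-0.0914]],[[-0.919,-0.941,0.06],[0,0,-0.0914]],[[-0.919,-0.941,0.06],[0,0,-0.0914]],[[-0.919,-0.941,0.06],[0,0,-0.0914]],[[-0.919,-0.941,0.06],[0,0,-0.0914]],[[-0.919,-0.941,0.06],[0,0,-0.0914]],[[-0.919,-0.941,0.06],[0,0,-0.0914]],[[-0.919,-0.941,0.06],[0,0,-0.0914]],[[-0.919,-0.941,0.06],[0,0,-0.0914]]]' 1 40; python3 -c "
from g import *
mv(lever(-.75,.1),TL);print(observe()['q'])"
```

```text
time_s: 1.1
position: [0.3957, 0.032, 0.2088]
tool_rot: [[-0.989, 0.146, 0.0], [0.146, 0.989, 0.0], [-0.0, 0.0, -1.0]]
ft_force: [1.1, 0.5, 0.5]
grip_width: 0.0855
gripper_force: 0.0
shift [-0.1622, -0.2874, 0.0069] turn [0.0, 0.0, -0.0001]
[-12.6029   7.5689  98.5309   0.0083  73.8979 -94.1888]
```

```bash
python3 -m handwheel '[[[-0.1,-0.2,0.0],[0,0,0]],[[-0.162,-0.287,0.007],[0,0,0]],[[-0.162,-0.287,0.007],[0,0,0]],[[-0.162,-0.287,0.007],[0,0,0]],[[-0.162,-0.287,0.1],[0,0,0]],[[-0.162,-0.287,0.15],[0,0,0]],[[-0.162,-0.287,0.2],[0,0,0]],[[-0.162,-0.287,0.207],[0,0,0]],[[-0.162,-0.287,0.207],[0,0,0]],[[-0.162,-0.287,0.207],[0,0,0]]]' 1 40; python3 -c "
from g import *
mv(lever(-.75),TL)
im,d=grab('side','s1');grab('top','t1')
im2=cv2.imread('pics/t1.png')
a=cv2.resize(cv2.imread('pics/s1.png')[200:320,260:420],None,fx=4,fy=4);b=cv2.resize(im2[140:240,340:460],(480,400))
cv2.imwrite('pics/c2.png',cv2.resize(np.hstack([a,np.vstack([b,b[:80]*0])]),(800,342)))"
```

```text
time_s: 2.1
position: [0.4554, -0.1198, 0.1065]
tool_rot: [[-0.989, 0.146, 0.002], [0.146, 0.989, -0.001], [-0.002, -0.001, -1.0]]
ft_force: [0.0, 0.1, -0.1]
grip_width: 0.0854
gripper_force: 0.0
shift [0.0002, -0.0046, 0.0024] turn [-0.0002, 0.0006, 0.0001]
```

View pics/c2.png

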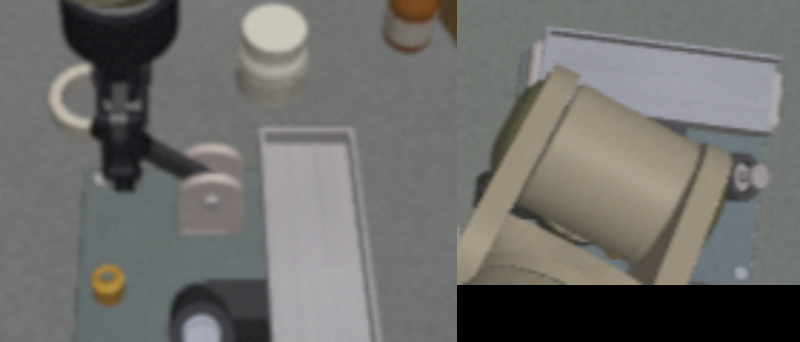

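The fingers (side crop, around (120,150)) straddle the black grip and nothing else is touched. Next I close and swing it along the arc.

```bash
python3 -m handwheel '[[[0,0,0],[0,0,0]],[[0,0,0],[0,0,0]],[[0,0,0],[0,0,0]],[[0,0,0],[0,0,0]],[[0,0,0],[0,0,0]],[[0,0,0],[0,0,0]],[[0,0,0],[0,0,0]],[[0,0,0],[0,0,0]]]' 0 30;  python3 -c "
from g import *
for t in (-.6,-.45,-.3,-.15,0,.02):mv(lever(t),TL)"
```

```text
time_s: 3.0
position: [0.4546, -0.1218, 0.1058]
tool_rot: [[-0.989, 0.146, -0.001], [0.146, 0.989, -0.004], [-0.0, -0.004, -1.0]]
ft_force: [-5.5, -10.9, 3.0]
grip_width: 0.0208
gripper_force: 32.2
shift [-0.0213, -0.0005, -0.0155] turn [-0.0013, 0.0, 0.0001]
shift [-0.044, -0.0006, -0.0286] turn [-0.0013, 0.0, 0.0001]
shift [-0.0684, -0.0006, -0.0382] turn [-0.0013, 0.0, 0.0001]
shift [-0.094, -0.0007, -0.0441] turn [-0.0013, 0.0, 0.0001]
shift [-0.1201, -0.0007, -0.046] turn [-0.0013, 0.0, 0.0001]
shift [-0.1236, -0.0007, -0.046] turn [-0.0013, 0.0, 0.0001]
```

```bash
python3 -m handwheel '[[[0,-0.004,0],[0,0,0]],[[-0.0215,-0.004,-0.0155],[0,0,0]],[[-0.044,-0.004,-0.0285],[0,0,0]],[[-0.068,-0.004,-0.038],[0,0,0]],[[-0.094,-0.004,-0.044],[0,0,0]],[[-0.12,-0.004,-0.046],[0,0,0]],[[-0.12,-0.004,-0.046],[0,0,0]],[[-0.12,-0.004,-0.046],[0,0,0]]]' 0 30;  python3 -c "
from g import *
mv(lever(0),TL)
im,d=grab('side','s2');cv2.imwrite('pics/c3.png',cv2.resize(cv2.imread('pics/s2.png')[200:320,260:420],None,fx=5,fy=5))"
```

```text
time_s: 3.8
position: [0.5141, -0.1305, 0.1283]
tool_rot: [[-0.989, 0.146, 0.001], [0.146, 0.989, 0.0], [-0.001, 0.0, -1.0]]
ft_force: [1.3, -0.8, 0.0]
grip_width: 0.002
gripper_force: 1.0
shift [0.0002, -0.0006, -0.001] turn [0.0001, 0.0003, 0.0]
```

View pics/c3.png

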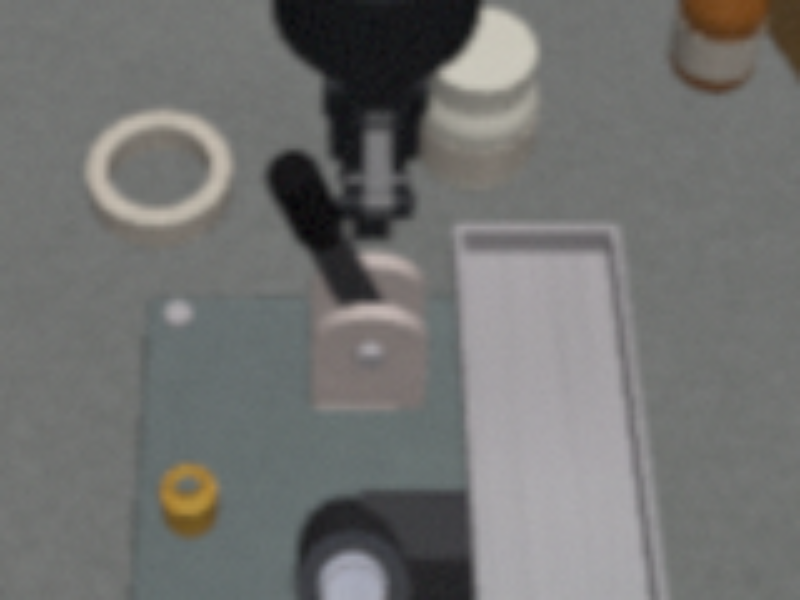

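The lever slipped out of the grip about halfway. The picture shows it still leaning to −x, its tip at crop (295,170), with the shut fingers beyond it at (375,200). I'll lift, measure the lever and regrip.

```bash
python3 -m handwheel '[[[0,0,-0.1],[0,0,0]],[[0,0,-0.2],[0,0,0]],[[0.1,0,-0.2],[0,0,0]],[[0.1,0,-0.2],[0,0,0]],[[0.1,0,-0.2],[0,0,0]]]' 1 60;  python3 -c "
from g import *
im,d=grab('side','s3');P=cloud('side',d);I=im.astype(int)
l=(I.max(-1)<60)&(P[...,2]>.07)&(P[...,2]<.175)&(abs(P[...,1]+.125)<.035)&(P[...,0]<.55)&(P[...,0]>.4);q=P[l]
s=(q-PIV)@XF;zz=q[:,2]-.06;print('lever ang',np.percentile(np.arctan2(s,zz),[10,50,90]),np.hypot(s,zz).max(),q.max(0),len(q))
for t in (-.4,-.45):mv(lever(t,-.004),TL)"
```

```text
time_s: 4.35
position: [0.4634, -0.1228, 0.2287]
tool_rot: [[-0.989, 0.147, 0.0], [0.147, 0.989, 0.0], [-0.0, 0.0, -1.0]]
ft_force: [0.3, 0.3, 0.4]
grip_width: 0.0725
gripper_force: 0.0
lever ang [-0.3713 -0.2767 -0.1848] 0.11265622457910444 [ 0.5155 -0.1198  0.167 ] 268
shift [-0.0324, -0.0005, 0.2212] turn [-0.0, 0.0001, -0.0001]
shift [-0.0244, -0.0005, 0.2248] turn [-0.0, 0.0001, -0.0001]
```

```bash
python3 -m handwheel '[[[-0.049,-0.003,0.1],[0,0,0]],[[-0.049,-0.003,0.18],[0,0,0]],[[-0.049,-0.003,0.218],[0,0,0]],[[-0.049,-0.003,0.218],[0,0,0]],[[-0.049,-0.003,0.218],[0,0,0]]]' 1 60; python3 -m handwheel '[[[0,0,0],[0,0,0]],[[0,0,0],[0,0,0]],[[0,0,0],[0,0,0]],[[0,0,0],[0,0,0]],[[0,0,0],[0,0,0]],[[0,0,0],[0,0,0]],[[0,0,0],[0,0,0]],[[0,0,0],[0,0,0]]]' 0 60;  python3 -c "
from g import *
for t in (-.2,-.1,0,.02):mv(lever(t,-.005),TL)"
```

```text
time_s: 4.9
position: [0.4892, -0.1286, 0.1197]
tool_rot: [[-0.989, 0.146, 0.0], [0.146, 0.989, -0.0], [-0.0, -0.0, -1.0]]
ft_force: [0.7, 0.6, -0.7]
grip_width: 0.0856
gripper_force: 0.0
time_s: 5.7
position: [0.4885, -0.1271, 0.12]
tool_rot: [[-0.989, 0.146, 0.001], [0.146, 0.989, 0.002], [-0.001, 0.002, -1.0]]
ft_force: [0.0, 7.4, 6.5]
grip_width: 0.0203
gripper_force: 58.5
shift [-0.0166, 0.0002, -0.0041] turn [0.0006, 0.0002, 0.0]
shift [-0.0339, 0.0002, -0.0067] turn [0.0006, 0.0002, 0.0]
shift [-0.0514, 0.0002, -0.0076] turn [0.0006, 0.0002, 0.0]
shift [-0.0549, 0.0002, -0.0075] turn [0.0006, 0.0002, 0.0]
```

```bash
python3 -m handwheel '[[[-0.008,0,-0.002],[0,0,0]],[[-0.0165,0,-0.004],[0,0,0]],[[-0.025,0,-0.0055],[0,0,0]],[[-0.034,0,-0.0065],[0,0,0]],[[-0.043,0,-0.0075],[0,0,0]],[[-0.052,0,-0.0075],[0,0,0]],[[-0.052,0,-0.0075],[0,0,0]],[[-0.052,0,-0.0075],[0,0,0]]]' 0 60;  python3 -m handwheel '[[[0,0,0],[0,0,0]],[[0,0,0],[0,0,0]],[[0,0,0],[0,0,0]],[[0,0,-0.1],[0,0,0]],[[0,0,-0.2],[0,0,0]],[[0,0,-0.2],[0,0,0]]]' 1 60; python3 -c "
from g import *
im,d=grab('side','s4');P=cloud('side',d);I=im.astype(int)
l=(I.max(-1)<60)&(P[...,2]>.09)&(P[...,2]<.17)&(abs(P[...,1]+.125)<.035)&(P[...,0]<.55)&(P[...,0]>.4);q=P[l]
s=(q-PIV)@XF;zz=q[:,2]-.06;print('lever ang',np.percentile(np.arctan2(s,zz),[10,50,90]),np.hypot(s,zz).max(),q.max(0),len(q))
cv2.imwrite('pics/c4.png',cv2.resize(cv2.imread('pics/s4.png')[200:320,260:420],None,fx=5,fy=5))"
```

```text
time_s: 6.5
position: [0.513, -0.1307, 0.1226]
tool_rot: [[-0.989, 0.146, -0.004], [0.146, 0.989, 0.003], [0.004, 0.002, -1.0]]
ft_force: [-3.2, 5.7, 0.7]
grip_width: 0.0208
gripper_force: 59.1
time_s: 7.1
position: [0.5164, -0.1333, 0.2296]
tool_rot: [[-0.989, 0.146, 0.011], [0.146, 0.989, -0.006], [-0.012, -0.004, -1.0]]
ft_force: [0.1, 0.0, -0.3]
grip_width: 0.0853
gripper_force: 0.0
lever ang [-0.162  -0.0737  0.0083] 0.11068719582475235 [ 0.5164 -0.1227  0.1697] 221
```

View pics/c4.png

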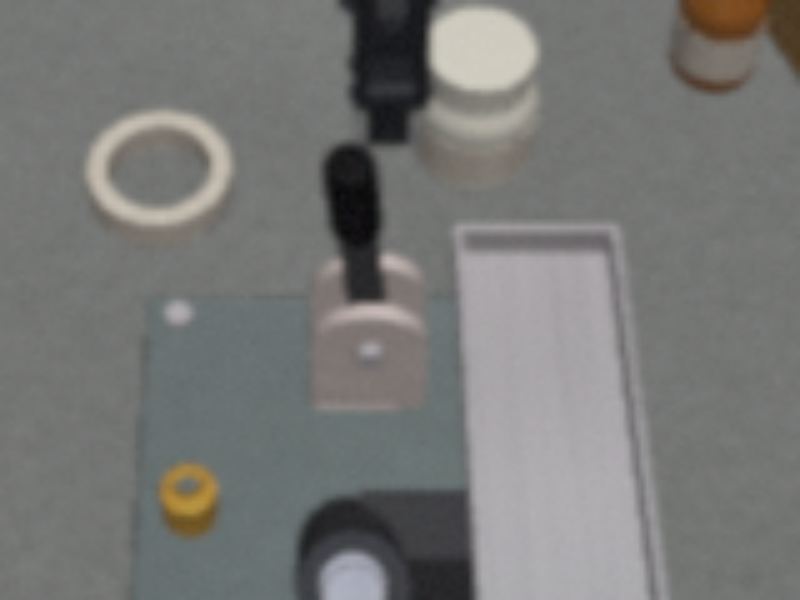

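```bash
python3 -c "
from g import *
z=np.load('pics/s4.npz')['im'].astype(int);m=(z.max(-1)<60);m[:228]=0;m[248:]=0;m[:,:322]=0;m[:,338:]=0
v,u=np.nonzero(m);
for r in range(229,248,3):
  uu=u[v==r]; print(r,uu.mean() if len(uu) else 0,len(uu))
for t in(-.2,-.1,-.05,0,.05):
  A=lambda r:px('side',PIV+r*(np.sin(t)*XF+np.cos(t)*Z)); print(t,A(.11),A(.0875),A(.065))
print('near cheek pin',px('side',PIV-.0165*YF), 'seen 334,270')
"
```

```text
229 330.0 5
232 329.5 10
235 329.5 10
238 330.0 11
241 330.5 10
244 330.5 10
247 331.0 7
-0.2 [322.7368 231.9565] [325.0032 238.7781] [327.18   245.3299]
-0.1 [328.3274 231.4128] [329.3619 238.363 ] [330.3547 245.0337]
-0.05 [331.1512 231.2702] [331.5621 238.2542] [331.9564 244.9561]
0 [333.9819 231.2147] [333.7673 238.2119] [333.5615 244.9259]
0.05 [336.81   231.2464] [335.9706 238.2361] [335.1651 244.9432]
near cheek pin [333.1802 269.4499] seen 334,270
```

```bash
python3 -c "
from g import *
mv(lever(-.08,-.005),TL);mv(lever(.03,-.005),TL)"
```

```text
shift [0.0186, 0.004, 0.2052] turn [-0.0008, 0.0022, -0.0]
shift [-0.0006, 0.004, 0.2049] turn [-0.0008, 0.0022, -0.0]
```

```bash
python3 -m handwheel '[[[0.018,0.003,0.1],[0,0,0]],[[0.018,0.003,0.18],[0,0,0]],[[0.018,0.003,0.205],[0,0,0]],[[0.018,0.003,0.205],[0,0,0]],[[0.018,0.003,0.205],[0,0,0]]]' 1 60; python3 -m handwheel '[[[0,0,0],[0,0,0]],[[0,0,0],[0,0,0]],[[0,0,0],[0,0,0]],[[0,0,0],[0,0,0]],[[0,0,0],[0,0,0]],[[0,0,0],[0,0,0]],[[0,0,0],[0,0,0]]]' 0 60;  python3 -c "
from g import *
for t in (-.08,0,.03,.05):mv(lever(t,-.005),TL)"
```

```text
time_s: 7.65
position: [0.5056, -0.1294, 0.1206]
tool_rot: [[-0.989, 0.146, -0.0], [0.146, 0.989, 0.0], [0.0, 0.0, -1.0]]
ft_force: [0.5, 0.5, 0.4]
grip_width: 0.0854
gripper_force: 0.0
time_s: 8.35
position: [0.5056, -0.1295, 0.121]
tool_rot: [[-0.989, 0.146, 0.001], [0.146, 0.989, -0.001], [-0.001, -0.001, -1.0]]
ft_force: [-2.3, -0.7, 5.8]
grip_width: 0.0207
gripper_force: 58.4
shift [-0.0029, -0.0001, -0.005] turn [-0.0002, 0.0002, -0.0]
shift [-0.0169, -0.0001, -0.0055] turn [-0.0002, 0.0002, -0.0]
shift [-0.0221, -0.0001, -0.0054] turn [-0.0002, 0.0002, -0.0]
shift [-0.0256, -0.0001, -0.0053] turn [-0.0002, 0.0002, -0.0]
```

```bash
python3 -m handwheel '[[[-0.01,0,0],[0,0,0]],[[-0.02,0,0],[0,0,0]],[[-0.022,0,0],[0,0,0]],[[-0.022,0,0],[0,0,0]],[[-0.022,0,0],[0,0,0]]]' 0 60;  python3 -m handwheel '[[[0,0,0],[0,0,0]],[[0,0,0],[0,0,0]],[[0,0,0],[0,0,0]],[[0,0,-0.1],[0,0,0]],[[0,0,-0.2],[0,0,0]],[[0,0,-0.2],[0,0,0]],[[0,0,-0.2],[0,0,0]]]' 1 60; python3 -c "
from g import *
im,d=grab('side','s5');z=im.astype(int);m=(z.max(-1)<60);m[:228]=0;m[248:]=0;m[:,:322]=0;m[:,342:]=0
v,u=np.nonzero(m)
for r in range(229,248,3):
  uu=u[v==r]; print(r,uu.mean() if len(uu) else 0,len(uu))
# mallet pick
TM=Ro.from_euler('z',.016).as_matrix()@np.stack([[-1,0,0],[0,1,0],[0,0,-1.]],1)
mv([.5175,.2145,.24],TM)"
```

```text
time_s: 8.85
position: [0.5158, -0.131, 0.1209]
tool_rot: [[-0.989, 0.146, -0.001], [0.146, 0.989, -0.0], [0.001, -0.0, -1.0]]
ft_force: [-3.8, -1.4, 7.2]
grip_width: 0.0206
gripper_force: 58.5
time_s: 9.55
position: [0.5165, -0.1309, 0.2211]
tool_rot: [[-0.989, 0.146, 0.002], [0.146, 0.989, -0.001], [-0.002, -0.001, -1.0]]
ft_force: [0.4, -0.5, -0.7]
grip_width: 0.0857
gripper_force: 0.0
229 337.0 7
232 335.0 9
235 335.5 10
238 335.0 11
241 334.5 10
244 334.5 10
247 334.5 8
shift [0.0981, 0.6835, -0.0398] turn [0.0001, -0.0003, -0.0518]
```

```bash
python3 -m handwheel '[[[0.098,0.6835,-0.04],[0,0,-0.0518]],[[0.098,0.6835,-0.04],[0,0,-0.0518]],[[0.098,0.6835,-0.04],[0,0,-0.0518]],[[0.098,0.6835,-0.04],[0,0,-0.0518]],[[0.098,0.6835,-0.04],[0,0,-0.0518]],[[0.098,0.6835,-0.04],[0,0,-0.0518]],[[0.098,0.6835,-0.04],[0,0,-0.0518]],[[0.098,0.6835,-0.04],[0,0,-0.0518]],[[0.098,0.6835,-0.04],[0,0,-0.0518]],[[0.098,0.6835,-0.04],[0,0,-0.0518]]]' 1 100;  python3 -c "
from g import *
TM=Ro.from_euler('z',.016).as_matrix()@np.stack([[-1,0,0],[0,1,0],[0,0,-1.]],1)
mv([.5175,.2145,.019],TM)"
```

```text
time_s: 10.6
position: [0.5177, 0.2134, 0.2395]
tool_rot: [[-1.0, -0.015, -0.002], [-0.015, 1.0, -0.001], [0.002, -0.001, -1.0]]
ft_force: [-0.5, 0.5, -0.6]
grip_width: 0.0851
gripper_force: 0.0
shift [-0.0006, 0.0025, 0.441] turn [-0.0002, -0.0007, -0.0003]
```

```bash
python3 -m handwheel '[[[0,0.002,0.1],[0,0,0]],[[0,0.002,0.2],[0,0,0]],[[0,0.002,0.3],[0,0,0]],[[0,0.002,0.37],[0,0,0]],[[0,0.002,0.42],[0,0,0]],[[0,0.002,0.44],[0,0,0]],[[0,0.002,0.44],[0,0,0]],[[0,0.002,0.44],[0,0,0]]]' 1 100; python3 -m handwheel '[[[0,0,0],[0,0,0]],[[0,0,0],[0,0,0]],[[0,0,0],[0,0,0]],[[0,0,0],[0,0,0]],[[0,0,0],[0,0,0]],[[0,0,0],[0,0,0]]]' 0 100; python3 -m handwheel '[[[0,0,-0.05],[0,0,0]],[[0,0,-0.12],[0,0,0]],[[0,0,-0.22],[0,0,0]],[[0,0,-0.32],[0,0,0]],[[0,0,-0.42],[0,0,0]],[[0,0,-0.45],[0,0,0]],[[0,0,-0.45],[0,0,0]]]' 0 100; python3 -c "
from g import *
im,d=grab('side','s6');P=cloud('side',d);I=im.astype(int)
cv2.imwrite('pics/c5.png',cv2.resize(cv2.imread('pics/s6.png')[60:180,230:390],None,fx=5,fy=5))"
```

```text
time_s: 11.4
position: [0.5186, 0.2149, 0.0217]
tool_rot: [[-1.0, -0.015, 0.002], [-0.015, 1.0, 0.0], [-0.002, 0.0, -1.0]]
ft_force: [0.4, 0.6, 0.4]
grip_width: 0.0852
gripper_force: 0.0
time_s: 12.0
position: [0.5183, 0.2155, 0.0216]
tool_rot: [[-1.0, -0.016, 0.002], [-0.016, 1.0, 0.0], [-0.002, 0.0, -1.0]]
ft_force: [-1.1, -0.3, 6.2]
grip_width: 0.0384
gripper_force: 101.7
time_s: 12.7
position: [0.5182, 0.2155, 0.2479]
tool_rot: [[-1.0, -0.016, 0.005], [-0.016, 1.0, 0.001], [-0.005, 0.001, -1.0]]
ft_force: [0.1, -0.2, -4.4]
grip_width: 0.0387
gripper_force: 101.9
```

View pics/c5.png

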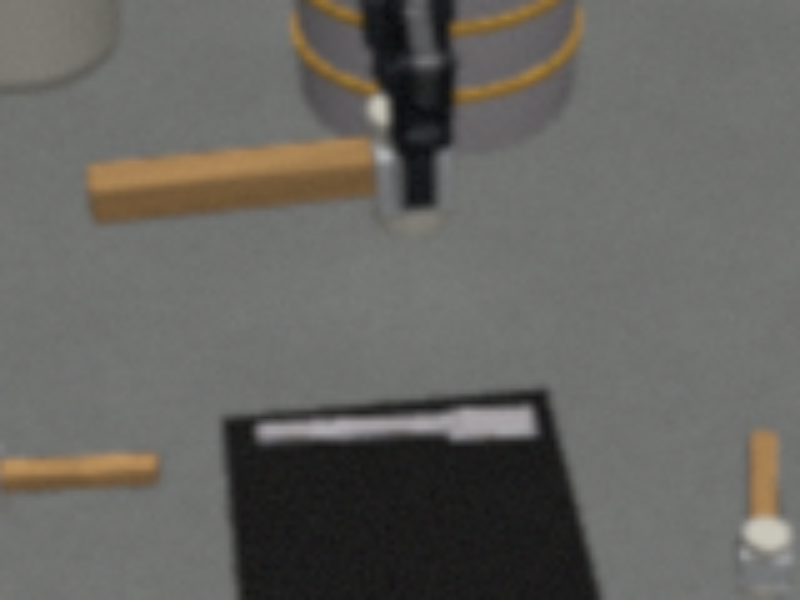

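The mallet is held level (head at crop (410,170), handle along −x). Now I carry it to a point above the pin.

```bash
cat >> g.py <<'E'
CAP=np.array([.4815,-.2855,.1268])
TS=np.stack([-XF,np.cross(PZ,XF),-PZ],1)
def strike(s): return CAP+(s+.0176)*PZ
E
python3 -c "
from g import *
mv([.50,-.05,.31]);mv(strike(.1),TS);print(strike(.1))"
```

```text
shift [0.0435, -0.53, -0.1291] turn [0.0, 0.0, 0.0]
shift [0.11, -1.1335, 0.0445] turn [-0.194, -0.0158, 0.0502]
[ 0.4716 -0.3522  0.2231]
```

```bash
python3 -m handwheel '[[[0.01,-0.08,-0.1],[0,0,0]],[[0.02,-0.17,-0.12],[0,0,0]],[[0.03,-0.26,-0.13],[0,0,0]],[[0.04,-0.35,-0.13],[0,0,0]],[[0.044,-0.44,-0.13],[0,0,0]],[[0.05,-0.53,-0.13],[0,0,0]],[[0.06,-0.62,-0.13],[0,0,0]],[[0.07,-0.71,-0.13],[0,0,0]],[[0.08,-0.8,-0.13],[0,0,0]],[[0.09,-0.88,-0.13],[0,0,0]]]' 0 100; python3 -c "
from g import *
mv(strike(.1),TS)"
```

```text
time_s: 13.75
position: [0.4789, -0.2272, 0.3079]
tool_rot: [[-1.0, -0.015, -0.004], [-0.015, 1.0, 0.003], [0.004, 0.003, -1.0]]
ft_force: [1.1, -0.3, -3.4]
grip_width: 0.0386
gripper_force: 102.6
shift [0.0178, -0.2504, 0.1689] turn [-0.1931, -0.017, 0.0495]
```

```bash
python3 -m handwheel '[[[0.005,-0.08,0],[-0.03,-0.003,0.008]],[[0.01,-0.16,0],[-0.07,-0.006,0.018]],[[0.015,-0.25,0.02],[-0.11,-0.01,0.029]],[[0.018,-0.25,0.06],[-0.15,-0.013,0.039]],[[0.018,-0.25,0.12],[-0.193,-0.017,0.0495]],[[0.018,-0.25,0.169],[-0.193,-0.017,0.0495]],[[0.018,-0.25,0.169],[-0.193,-0.017,0.0495]],[[0.018,-0.25,0.169],[-0.193,-0.017,0.0495]],[[0.018,-0.25,0.169],[-0.193,-0.017,0.0495]]]' 0 100; python3 -c "
from g import *
mv(strike(.1),TS);mv(strike(.02),TS);print(observe()['q'])
im,d=grab('side','s7')
cv2.imwrite('pics/c6.png',cv2.resize(cv2.imread('pics/s7.png')[220:370,230:430],None,fx=4,fy=4))
print(px('side',CAP),px('side',CAP+.08*PZ))"
```

```text
time_s: 14.65
position: [0.4734, -0.3503, 0.2275]
tool_rot: [[-0.989, 0.115, 0.087], [0.144, 0.814, 0.563], [-0.006, 0.569, -0.822]]
ft_force: [0.6, -0.5, -2.9]
grip_width: 0.0387
gripper_force: 102.6
shift [0.0029, -0.0085, 0.0046] turn [-0.0016, 0.0013, 0.0015]
shift [0.0036, -0.0078, 0.1646] turn [-0.0016, 0.0013, 0.0015]
[ -57.7811   36.0269   57.6603   23.7916  112.0797 -135.6288]
[330.206  317.1517] [331.2099 325.1868]
```

View pics/c6.png

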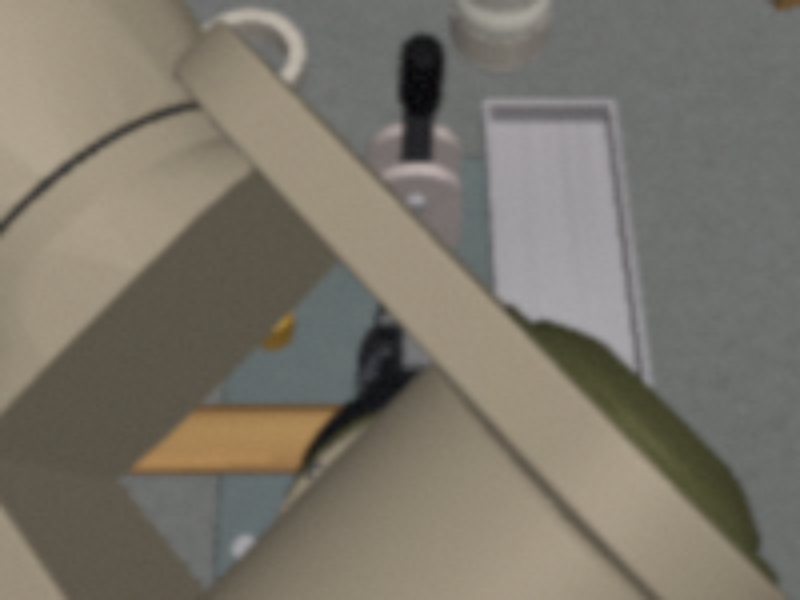

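The arm hides the pin, but the lever is still upright (crop (420,75)) and the handle points to −x, clear of the weight. I'll approach, and check the pose just before striking.

```bash
python3 -m handwheel '[[[0.003,-0.008,0.06],[0,0,0]],[[0.003,-0.008,0.12],[0,0,0]],[[0.003,-0.008,0.16],[0,0,0]],[[0.003,-0.008,0.16],[0,0,0]],[[0.003,-0.008,0.16],[0,0,0]]]' 0 100; python3 -c "
from g import *
for s in(.02,0,-.01,-.014):mv(strike(s),TS)"
```

```text
time_s: 15.2
position: [0.4783, -0.3088, 0.1596]
tool_rot: [[-0.989, 0.115, 0.087], [0.145, 0.814, 0.563], [-0.006, 0.57, -0.822]]
ft_force: [0.0, -0.4, -3.2]
grip_width: 0.0388
gripper_force: 102.5
shift [0.0006, 0.0008, 0.0055] turn [-0.0015, 0.0013, 0.0015]
shift [0.0007, 0.001, 0.0455] turn [-0.0015, 0.0013, 0.0015]
shift [0.0008, 0.0011, 0.0655] turn [-0.0015, 0.0013, 0.0015]
shift [0.0009, 0.0011, 0.0735] turn [-0.0015, 0.0013, 0.0015]
```

Strike down to about s = −12 mm, then back off, reading the force at the bottom.

```bash
python3 -m handwheel '[[[0,0,0.035],[0,0,0]],[[0,0,0.07],[0,0,0]],[[0,0,0.07],[0,0,0]]]' 0 100; python3 -c "
from g import *
p=observe();print(((p['position']-CAP)@PZ-.0176),p['ft_force']@PZ)"
```

```text
time_s: 15.5
position: [0.4815, -0.2899, 0.131]
tool_rot: [[-0.989, 0.116, 0.089], [0.146, 0.815, 0.561], [-0.008, 0.568, -0.823]]
ft_force: [0.4, -0.5, -3.2]
grip_width: 0.0386
gripper_force: 103.1
-0.011619349705375252 -2.390767762929927
```

```bash
python3 -m handwheel '[[[0,0,-0.02],[0,0,0]],[[0,0,-0.04],[0,0,0]],[[0,0,-0.02],[0,0,0]],[[0,0,0.004],[0,0,0]],[[0,0,0.008],[0,0,0]],[[0,0,0.008],[0,0,0]]]' 0 100; python3 -c "
from g import *
p=observe();print(((p['position']-CAP)@PZ-.0176),p['ft_force']@PZ,p['ft_force'])"
```

```text
time_s: 16.1
position: [0.4815, -0.2897, 0.1301]
tool_rot: [[-0.989, 0.115, 0.092], [0.147, 0.817, 0.558], [-0.011, 0.565, -0.825]]
ft_force: [-9.7, -19.6, 31.7]
grip_width: 0.0383
gripper_force: 108.4
-0.012528807371934833 37.84503478579717 [ -9.7413 -19.5523  31.6601]
```

About 38 N along the pin: the cap has bottomed, or the head is on the rim. I'll back off and look.

```bash
python3 -m handwheel '[[[0,0,-0.06],[0,0,0]],[[0,0,-0.15],[0,0,0]],[[0,0,-0.25],[0,0,0]],[[0.05,-0.1,-0.3],[0,0,0]],[[0.1,-0.18,-0.34],[0,0,0]],[[0.15,-0.25,-0.34],[0,0,0]],[[0.2,-0.3,-0.34],[0,0,0]],[[0.2,-0.3,-0.34],[0,0,0]]]' 0 100; python3 -c "
from g import *
im,d=grab('side','s8');it,dt=grab('top','t8')
a=cv2.resize(cv2.imread('pics/s8.png')[200:350,270:400],(400,460));b=cv2.resize(cv2.imread('pics/t8.png')[150:242,380:460],(400,460))
cv2.imwrite('pics/c7.png',np.hstack([a,b]))
for n,I in(('side',im),('top',it)):
  P=cloud(n,d if n=='side' else dt);b=(I.min(-1)>110)&(np.linalg.norm(P-(CAP-.012*PZ),axis=-1)<.02);print(n,b.sum(),P[b].mean(0),((P[b]-CAP)@PZ).mean())
print(observe()['position'])"
```

```text
time_s: 16.9
position: [0.3465, -0.4911, 0.1755]
tool_rot: [[-0.989, 0.123, 0.087], [0.15, 0.808, 0.569], [-0.0, 0.576, -0.818]]
ft_force: [0.1, -0.4, -5.1]
grip_width: 0.0386
gripper_force: 102.9
side 142 [ 0.4823 -0.2793  0.115 ] -0.013211446296507435
top 44 [ 0.4832 -0.2771  0.1165] -0.013354939340751087
[ 0.3499 -0.4893  0.1783]
```

View pics/c7.png

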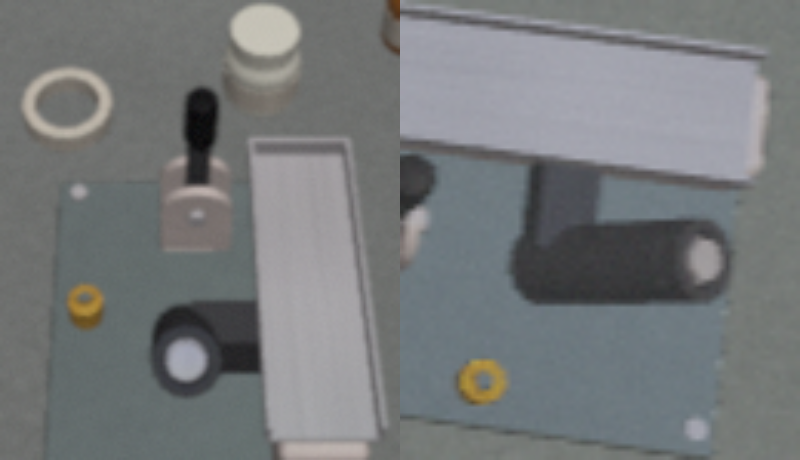

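```bash
python3 -c "
from g import *
for n,f in(('side','s8'),('side','side0'),('top','t8'),('top','top0')):
  z=np.load(f'pics/{f}.npz');P=cloud(n,z['d']);I=z['im'].astype(int);Q=P-CAP;h=Q@PZ;r=np.linalg.norm(Q-h[...,None]*PZ,axis=-1)
  c=(r<9)&(I.min(-1)>110)&(r<.009)&(abs(h)<.02);g=(r>.015)&(r<.02)&(I.max(-1)<110)&(h<0)&(h>-.03)
  print(f,'cap',np.median(h[c]),c.sum(),'rim',np.percentile(h[g],[25,50,75,90]),g.sum())"
```

```text
s8 cap -0.012086753912813757 87 rim [-0.0152 -0.0139 -0.013  -0.0121] 189
side0 cap 0.0022516149165419212 98 rim [-0.0151 -0.014  -0.0129 -0.0119] 174
t8 cap -0.01326703867632676 29 rim [-0.0165 -0.0154 -0.0146 -0.0134] 70
top0 cap 0.000737690737901139 41 rim [-0.017  -0.0152 -0.014  -0.0136] 55
```

Both views put the cap about 14.2 mm down and 1.5–2 mm above the rim. One more, firmer blow will make sure.

```bash
python3 -c "
from g import *
mv(strike(.10),TS);mv(strike(.02),TS)"
```

```text
shift [-0.201, 0.3024, 0.103] turn [-0.0, 0.001, 0.0006]
shift [-0.2006, 0.3024, 0.263] turn [-0.0, 0.001, 0.0006]
```

```bash
python3 -m handwheel '[[[-0.05,0.08,0],[0,0,0]],[[-0.1,0.16,0],[0,0,0]],[[-0.15,0.23,0.02],[0,0,0]],[[-0.201,0.3,0.06],[0,0,0]],[[-0.201,0.302,0.12],[0,0,0]],[[-0.201,0.302,0.2],[0,0,0]],[[-0.201,0.302,0.263],[0,0,0]],[[-0.201,0.302,0.263],[0,0,0]],[[-0.201,0.302,0.263],[0,0,0]]]' 0 120; python3 -c "
from g import *
for s in(.02,0,-.018):mv(strike(s),TS)"
```

```text
time_s: 17.9
position: [0.4793, -0.3064, 0.159]
tool_rot: [[-0.99, 0.115, 0.086], [0.143, 0.813, 0.565], [-0.005, 0.571, -0.821]]
ft_force: [0.8, -0.0, -2.9]
grip_width: 0.0382
gripper_force: 122.7
shift [0.0018, -0.0025, 0.0015] turn [-0.001, 0.0008, 0.0016]
shift [0.0019, -0.0024, 0.0415] turn [-0.001, 0.0008, 0.0016]
shift [0.002, -0.0023, 0.0775] turn [-0.001, 0.0008, 0.0016]
```

```bash
python3 -m handwheel '[[[0,0,0.035],[0,0,0]],[[0,0,0.077],[0,0,0]],[[0,0,0.077],[0,0,0]]]' 0 120; python3 -m handwheel '[[[0,0,-0.05],[0,0,0]],[[0,0,-0.12],[0,0,0]],[[0,0,-0.2],[0,0,0]],[[0.05,-0.1,-0.28],[0,0,0]],[[0.1,-0.18,-0.33],[0,0,0]],[[0.15,-0.25,-0.33],[0,0,0]],[[0.2,-0.3,-0.33],[0,0,0]],[[0.2,-0.3,-0.33],[0,0,0]]]' 0 120; python3 -c "
from g import *
grab('side','s9');grab('top','t9')
for n,f in(('side','s9'),('top','t9')):
  z=np.load(f'pics/{f}.npz');P=cloud(n,z['d']);I=z['im'].astype(int);Q=P-CAP;h=Q@PZ;r=np.linalg.norm(Q-h[...,None]*PZ,axis=-1)
  c=(I.min(-1)>110)&(r<.009)&(abs(h)<.02);g=(r>.015)&(r<.02)&(I.max(-1)<110)&(h<0)&(h>-.03)
  print(f,'cap',np.median(h[c]),c.sum(),'rim',np.percentile(h[g],[25,50,75,90]),g.sum())
TM=Ro.from_euler('z',.016).as_matrix()@np.stack([[-1,0,0],[0,1,0],[0,0,-1.]],1)
mv([.40,-.36,.31],TM)"
```

```text
time_s: 18.2
position: [0.4835, -0.2885, 0.1304]
tool_rot: [[-0.989, 0.114, 0.093], [0.147, 0.817, 0.558], [-0.013, 0.565, -0.825]]
ft_force: [1.2, -8.2, 10.0]
grip_width: 0.038
gripper_force: 129.2
time_s: 19.0
position: [0.3468, -0.4898, 0.1744]
tool_rot: [[-0.988, 0.123, 0.089], [0.152, 0.811, 0.565], [-0.003, 0.572, -0.821]]
ft_force: [0.5, -0.4, -4.2]
grip_width: 0.0379
gripper_force: 127.3
s9 cap -0.012094636010500016 84 rim [-0.0152 -0.0139 -0.0128 -0.0121] 192
t9 cap -0.013600622798724586 28 rim [-0.016  -0.0151 -0.0145 -0.0137] 71
shift [-0.0617, 0.3707, -0.0667] turn [0.1926, 0.0175, -0.0501]
```

No change, so the pin is against its end stop. Now I carry the mallet back.

```bash
python3 -m handwheel '[[[-0.01,0.06,-0.1],[0,0,0]],[[-0.03,0.13,-0.1],[0.04,0.004,-0.01]],[[-0.05,0.22,-0.09],[0.08,0.007,-0.02]],[[-0.06,0.3,-0.08],[0.12,0.011,-0.03]],[[-0.062,0.37,-0.067],[0.16,0.014,-0.04]],[[-0.062,0.37,-0.067],[0.1926,0.0175,-0.05]],[[-0.062,0.37,-0.067],[0.1926,0.0175,-0.05]],[[-0.062,0.37,-0.067],[0.1926,0.0175,-0.05]]]' 0 100; python3 -c "
from g import *
TM=Ro.from_euler('z',.016).as_matrix()@np.stack([[-1,0,0],[0,1,0],[0,0,-1.]],1)
mv([.5183,.2155,.25],TM)"
```

```text
time_s: 19.9
position: [0.4011, -0.3582, 0.3103]
tool_rot: [[-1.0, -0.019, 0.0], [-0.019, 1.0, 0.002], [-0.001, 0.002, -1.0]]
ft_force: [0.6, -0.4, -4.7]
grip_width: 0.0381
gripper_force: 127.0
shift [-0.2559, 1.1426, 0.1234] turn [0.0007, 0.0002, 0.0009]
```

```bash
python3 -m handwheel '[[[0,0.09,0],[0,0,0]],[[0,0.18,0],[0,0,0]],[[0,0.27,0],[0,0,0]],[[-0.02,0.36,0],[0,0,0]],[[-0.04,0.45,0],[0,0,0]],[[-0.07,0.54,0],[0,0,0]],[[-0.1,0.63,0],[0,0,0]],[[-0.14,0.72,0],[0,0,0]],[[-0.18,0.81,0],[0,0,0]],[[-0.21,0.9,0.02],[0,0,0]]]' 0 100; python3 -c "
from g import *
TM=Ro.from_euler('z',.016).as_matrix()@np.stack([[-1,0,0],[0,1,0],[0,0,-1.]],1)
mv([.5183,.2155,.06],TM)"
```

```text
time_s: 20.9
position: [0.4993, 0.094, 0.3001]
tool_rot: [[-1.0, -0.016, -0.001], [-0.016, 1.0, 0.003], [0.001, 0.003, -1.0]]
ft_force: [1.4, -1.7, -4.7]
grip_width: 0.0379
gripper_force: 127.2
shift [-0.0421, 0.241, 0.4809] turn [0.0009, -0.0002, -0.0001]
```

```bash
python3 -m handwheel '[[[-0.02,0.09,0.03],[0,0,0]],[[-0.04,0.18,0.08],[0,0,0]],[[-0.042,0.24,0.14],[0,0,0]],[[-0.042,0.241,0.23],[0,0,0]],[[-0.042,0.241,0.32],[0,0,0]],[[-0.042,0.241,0.4],[0,0,0]],[[-0.042,0.241,0.46],[0,0,0]],[[-0.042,0.241,0.48],[0,0,0]],[[-0.042,0.241,0.48],[0,0,0]],[[-0.042,0.241,0.48],[0,0,0]]]' 0 100; python3 -c "
from g import *
im,d=grab('side','s10');P=cloud('side',d);I=im.astype(int)
h=(I[...,0]-I[...,2]>40)&(P[...,2]>.05)&(P[...,2]<.13)&(P[...,0]>.35)&(P[...,0]<.5)&(abs(P[...,1]-.21)<.05);q=P[h];print('handle pitch',np.polyfit(q[:,0],q[:,2],1),np.polyfit(q[:,0],q[:,1],1))
mv([.5183,.2155,.0216])
cv2.imwrite('pics/c8.png',cv2.resize(cv2.imread('pics/s10.png')[100:220,230:390],None,fx=5,fy=5))"
```

```text
time_s: 21.9
position: [0.5172, 0.2137, 0.0611]
tool_rot: [[-1.0, -0.017, 0.001], [-0.017, 1.0, 0.002], [-0.001, 0.002, -1.0]]
ft_force: [0.6, -0.2, -3.3]
grip_width: 0.0381
gripper_force: 126.9
handle pitch [-0.0152  0.0875] [0.0125 0.2001]
shift [-0.0021, 0.0031, 0.0798] turn [0.0, 0.0, 0.0]
```

View pics/c8.png

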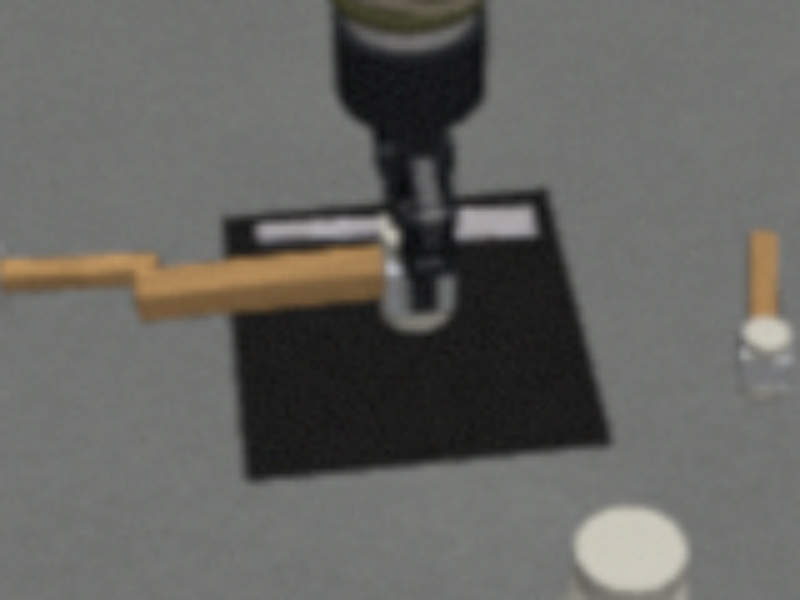

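The mallet is level over its old place on the mat (head at crop (420,290)) and the spatula is untouched. I'll lower it gently.

```bash
python3 -m handwheel '[[[-0.002,0.003,0.03],[0,0,0]],[[-0.002,0.003,0.05],[0,0,0]],[[-0.002,0.003,0.065],[0,0,0]],[[-0.002,0.003,0.073],[0,0,0]],[[-0.002,0.003,0.077],[0,0,0]],[[-0.002,0.003,0.079],[0,0,0]],[[-0.002,0.003,0.079],[0,0,0]],[[-0.002,0.003,0.079],[0,0,0]]]' 0 100
```

```text
time_s: 22.75
position: [0.517, 0.2154, 0.021]
tool_rot: [[-1.0, -0.018, -0.0], [-0.018, 1.0, 0.001], [0.0, 0.001, -1.0]]
ft_force: [-2.3, 0.6, 1.6]
grip_width: 0.0383
gripper_force: 127.8
```

Force has gone from −3.3 to +1.6 N, so it is resting on the mat. Release and rise.

```bash
python3 -m handwheel '[[[0,0,0],[0,0,0]],[[0,0,0],[0,0,0]],[[0,0,0],[0,0,0]],[[0,0,0],[0,0,0]],[[0,0,0],[0,0,0]]]' 1 100; python3 -m handwheel '[[[0,0,-0.04],[0,0,0]],[[0,0,-0.1],[0,0,0]],[[0,0,-0.2],[0,0,0]],[[0,0,-0.3],[0,0,0]],[[0.1,0.1,-0.4],[0,0,0]],[[0.2,0.2,-0.4],[0,0,0]],[[0.3,0.25,-0.4],[0,0,0]],[[0.3,0.25,-0.4],[0,0,0]],[[0.3,0.25,-0.4],[0,0,0]]]' 1 100; python3 -c "
from g import *
im,d=grab('side','s11');it,dt=grab('top','t11')
cv2.imwrite('pics/c9.png',np.hstack([cv2.resize(cv2.imread('pics/s11.png')[110:360,230:430],(480,600)),cv2.resize(cv2.imread('pics/t11.png')[100:260,180:265],(319,600))]))
for n,I,D in(('side',im,d),('top',it,dt)):
  P=cloud(n,D);I=I.astype(int);mr=(P[...,0]>.4)&(P[...,0]<.6)&(P[...,1]>.15)&(P[...,1]<.28)
  w=mr&(I.min(-1)>130)&(P[...,2]>.052)&(P[...,2]<.075);q=P[w];print(n,q.mean(0),len(q))
  h=mr&(I[...,0]-I[...,2]>40)&(P[...,2]>.03)&(P[...,2]<.06);q=P[h];print(np.polyfit(q[:,0],q[:,2],1))
z=im.astype(int);m=(z.max(-1)<60);m[:228]=0;m[248:]=0;m[:,:322]=0;m[:,342:]=0;v,u=np.nonzero(m);print([u[v==r].mean() for r in range(232,248,5)])
print(observe()['time_s'])"
```

```text
time_s: 23.25
position: [0.517, 0.2154, 0.0205]
tool_rot: [[-1.0, -0.018, -0.001], [-0.018, 1.0, 0.001], [0.001, 0.001, -1.0]]
ft_force: [0.1, -0.1, 0.1]
grip_width: 0.0851
gripper_force: 0.0
time_s: 24.15
position: [0.361, 0.3395, 0.2217]
tool_rot: [[-1.0, -0.023, -0.001], [-0.023, 1.0, 0.002], [0.001, 0.002, -1.0]]
ft_force: [0.3, -0.4, -0.3]
grip_width: 0.0852
gripper_force: 0.0
side [0.5159 0.2122 0.063 ] 102
[0.0023 0.0401]
top [0.5163 0.2166 0.0634] 164
[0.0032 0.0431]
[np.float64(335.0), np.float64(335.0), np.float64(334.5), np.float64(334.5)]
24.25
```

View pics/c9.png

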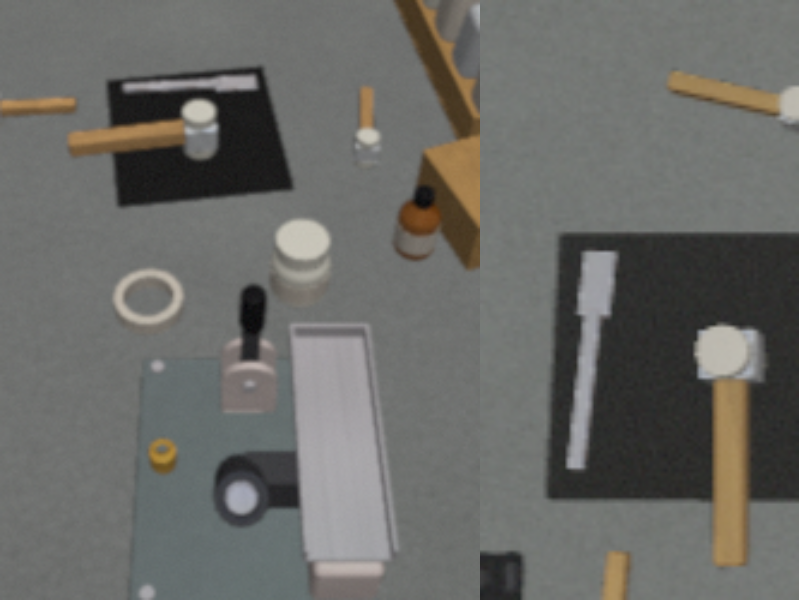

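The mallet stands on its head on the mat (side crop (200,130)), the lever is upright (252,310), the pin is home (240,495), and the other things haven't moved.

```bash
python3 -c "
from rig import close_job
print(close_job())"
```

```text
the job is handed in; nothing more can be done
None
```

I've handed the job in at about 24 s of the 64 s allowed: lever upright, pin knocked home (about 14 mm down by camera, and a second blow moved it no further), mallet back on its head on the mat, and the other things undisturbed; I was shown no verdict.

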